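# Feel out the full parts box and slide it onto the bench scale

### The arm

A 6-joint arm with a two-finger parallel gripper is mounted at the origin on the work surface. World frame = base frame: x ahead of the robot, y to its left, z up, the work surface at z = 0. Lengths are in m, angles in rad, forces in N, time in s.
With the tool pointing down it reaches from about 0.275 to 0.825 m from the base axis. Payload 4.9 kg.
Tool frame: the origin (TCP) lies midway between the tips of the shut fingers; the grasp point (between the pads) lies 19 mm behind it (bot.grip_depth is the distance from the TCP to the grasp point, in m); z points along the fingers, y is the line along which they close (so a half turn about z gives the same grasp; the last joint's range is limited). The gripper opens to 85 mm and grips with 20 to 120 N. Pads are 22 mm wide; open, the fingers measure 114 mm over their backs; the gripper's body (76 mm by 85 mm) begins 54 mm behind the grasp point. The pads swing forward as they close: fully open they stand 13 mm farther back than shut.
Start: joints at [0.998, 0.326, -0.193, 1.052, 0, 1.437], TCP at [0.234, 0.498, 0.231] pointing down, gripper open.
Joint ranges: [-2.65, 2.65], [-0.97, 1.79], [-1.3, 1.35], [-1.93, 2.1], [-1.47, 1.37], [-3.14, 3.14]. Speed limits (rad/s): [2.57, 2.57, 3.14, 3.14, 3.14, 3.14].

### API

Orientations are given as a unit quaternion [w, x, y, z].
In Python, from cell import bot gives the robot as it stands. Calls block until the motion is done:
- bot.move_pose(position, orientation): joint-space move of the TCP to a pose.
- bot.move_linear(position, speed=0.15, rotation=None, until_force=None): straight line of the TCP; rotation=None keeps the orientation; speed is the mean speed in m/s. With until_force (N) it stops when the force on the tool has changed by that much, and returns True; else False.
- bot.goto_joints(angles): joint-space move.
- bot.set_gripper(opening, grasp_force=None): opening from 0.0 (shut) to 1.0 (fully open); grasp_force is the grip in N (None keeps the last); returns when the fingers have stopped.
- bot.wait(seconds).
- bot.solve_ik(position, orientation): joint angles nearest the present ones, or None.
- bot.camera(name): name is "scene" or "top"; returns the picture (400x640x3 uint8, red, green, blue); there is no depth.
- bot.calibration(name): a dict with "mtx" (3x3 intrinsics, pixels), "k1" (the pictures are not rectified: a ray, as slopes to the right and down, at radius r is drawn at 1 + k1 r^2 times it, then the intrinsics apply), "extrinsics" (4x4, takes a point from world to camera coordinates). Camera axes: x right, y down, z forward; pixel columns grow to the right and rows downward; lengths in m; the calibration is good to about 2 mm. A picture is of the moment at which its call begins. calibration takes no time and is no camera call.
A pose or a line that the arm cannot do raises bot.PlanningError and nothing moves.
- bot.close_job(): hands the job in; it is judged then, once.
Trained networks look in the newest picture that a camera, given by its name, has taken for a name from the list of things; names that differ only in an ending like _2 or _b are one class to them, and where a whole thing is asked for, a point or a joint stands for the part that bears it (a point fixed in the world has none). Each returns a list of dicts, best first, with "confidence" (0 to 1); they miss things now and then, are a little off and sometimes report something else, mostly with a low value. They report only what shows in the picture. A call takes as long as a camera call. They do not tell look-alikes from the thing itself.
- bot.search_frame(camera, thing): "bbox" ([left, top, width, height] in pixels, round what is visible of it).
Readings, each from a call of its own:
- bot.read_clock(): time.
- bot.read_joint_positions(): joint angles.
- bot.read_joint_vel(): joint speeds.
- bot.read_joint_efforts(): joint torques, N m.
- bot.read_position(): TCP position.
- bot.read_tool_rot(): TCP orientation.
- bot.read_ft_force(): force on the tool from outside, world axes, zero at the start.
- bot.read_moment(): the same for the moment, N m.
- bot.read_gripper_width(): opening from 0.0 (shut) to 1.0 (fully open).
- bot.read_finger_force(): force on a finger pad.
Only numpy, scipy, OpenCV 4.12 (cv2) and the standard library are available. Lean on these libraries where they do the work, as an engineer would, in place of code of your own. Each camera call takes 0.05 s, during which the arm holds its last target. There are 200 camera calls.

### The job

Three look-alike closed boxes of weld nuts stand on the lanes of the bench scale; just one is full. Find the full one by feeling how hard they are to push, then slide it to the middle of the scale's plate so that the plate sinks under it, and keep the nearly empty ones off the plate, as whatever goes on it is booked. Leave all the boxes upright and the hammer, tape measure and steel block where they lie.

Things in the scene. Friction and masses are not known exactly. Their poses are not given: they have to be found in the camera images.
- plate (a point): centre of the top face of the scale's square steel plate, 132 x 132 mm, 20.5 mm above the table when unloaded; it moves down with the plate. Axes as station's. A box sinks the plate fully only once its trailing edge has left the lane, that is with its centre within 20 mm of the plate's
- station: the scale with its lanes, fixed; origin on the table under the plate's centre, x to the grey scale head (48 mm high, face 71 mm out), y left, z up. Flat aluminium lanes, top 22 mm above the table (1.5 mm above the unloaded plate), lead in from -x (near), +y (left), -y (right), each from 69 to 241 mm from the centre, 108 mm wide between green strips 6 mm high
- pan (a joint): how far the plate has sunk, in m: 0 unloaded, 0.006 at its stop. A nearly empty box sinks it about 1 mm, the full box 6 mm
- box_near: closed box, yellow with blue lid and white tags, 92 x 92 mm (too wide to grip), 60 mm high; origin at the centre of its underside, axes square to its sides. Starts on the near lane, about 165 mm from the plate's centre. One of the three (any) is full, 0.82 to 1.05 kg; the other two nearly empty, 0.20 kg. Sliding along a lane takes about 4 to 7.5 N for the full one, 1 to 1.5 N for the others
- box_left: closed box, yellow with blue lid and white tags, 92 x 92 mm (too wide to grip), 60 mm high; origin at the centre of its underside, axes square to its sides. Starts on the left lane, about 165 mm from the plate's centre. One of the three (any) is full, 0.82 to 1.05 kg; the other two nearly empty, 0.20 kg. Sliding along a lane takes about 4 to 7.5 N for the full one, 1 to 1.5 N for the others
- box_right: closed box, yellow with blue lid and white tags, 92 x 92 mm (too wide to grip), 60 mm high; origin at the centre of its underside, axes square to its sides. Starts on the right lane, about 165 mm from the plate's centre. One of the three (any) is full, 0.82 to 1.05 kg; the other two nearly empty, 0.20 kg. Sliding along a lane takes about 4 to 7.5 N for the full one, 1 to 1.5 N for the others
- hammer: bystander: soft-faced hammer lying to the robot's right, wooden handle along its x, 270 mm long, steel head 110 mm across with a green and a white face at x = 100 mm, 38 mm high; origin on the table under the handle, 150 mm from the handle's end
- tape: bystander: yellow tape measure, 66 x 60 mm, 34 mm high; origin at the centre of its underside
- magnet: bystander: bright steel holding block with a blue band, 100 x 45 mm, 25 mm high; origin at the centre of its underside
There are look-alikes about, which are no part of the job. What is shaped like the box_near but pink or turquoise is not meant.

How it is judged:
At the end, for the whole second after the job is handed in: the plate has sunk more than 4 mm under the full box, whose centre is within 20 mm of the plate's centre; the two nearly empty boxes are wholly off the plate (centres more than 112 mm from its centre); all boxes upright within 0.06 rad and at rest (value of joint pan above 0.004 m and ((horizontal distance between box_near and plate below 0.02 m and horizontal distance between each of box_left, box_right and plate above 0.112 m) or (horizontal distance between box_left and plate below 0.02 m and horizontal distance between each of box_near, box_right and plate above 0.112 m) or (horizontal distance between box_right and plate below 0.02 m and horizontal distance between each of box_near, box_left and plate above 0.112 m)) and angle between each of box_near, box_left, box_right's own z axis and vertical below 0.06 rad and linear speed of each of box_near, box_left, box_right below 0.01 m/s); the robot touches nothing.
It fails at once if a nearly empty box is pushed to the middle of the plate (within 12 mm of its centre, with the plate sunk less than 2.3 mm) ((horizontal distance between box_near and plate below 0.012 m and value of joint pan below 0.0023 m) or (horizontal distance between box_left and plate below 0.012 m and value of joint pan below 0.0023 m) or (horizontal distance between box_right and plate below 0.012 m and value of joint pan below 0.0023 m)).
It fails at once if a box is tipped by more than 0.4 rad (angle between any of box_near, box_left, box_right's own z axis and vertical above 0.4 rad).
It fails at once if the soft-faced hammer is moved by more than 20 mm (distance of hammer from where it was at the start of the episode above 0.02 m).
It fails at once if the tape measure is moved by more than 20 mm (distance of tape from where it was at the start of the episode above 0.02 m).
It fails at once if the steel holding block is moved by more than 20 mm (distance of magnet from where it was at the start of the episode above 0.02 m).
It also fails if it takes over 58 s, if anything falls off the work surface, if the arm or the gripper's body presses on something with over 40 N, if the wrist force passes 120 N, or if a joint passes its speed limit or range.

## Working session

There is one attempt and no reset: what is moved stays moved. The work goes in short steps, each a Python script; the robot and the scene stay as the last script left them, time stands still between calls to the robot, and variables do not carry over. Pictures are saved under pics/ and viewed, at most 10 in all, crops included, and the job is handed in when it is done.

```bash
mkdir -p pics; cat > h.py <<'E'
import numpy as np, cv2
from cell import bot
def snap(c,f):
    im=bot.camera(c); cv2.imwrite('pics/'+f,im[:,:,::-1]); return im
def ray(c,uv):
    K=bot.calibration(c); M=np.array(K['mtx']);E=np.array(K['extrinsics'])
    d=np.array([(uv[0]-M[0,2])/M[0,0],(uv[1]-M[1,2])/M[1,1]]); s=d.copy()
    for _ in range(20): s=d/(1+K['k1']*(s@s))
    R,t=E[:3,:3],E[:3,3]
    return -R.T@t, R.T@np.array([s[0],s[1],1])
def px2w(c,uv,z):
    o,d=ray(c,uv); return o+d*(z-o[2])/d[2]
def w2px(c,p):
    K=bot.calibration(c); M=np.array(K['mtx']);E=np.array(K['extrinsics'])
    q=E[:3,:3]@np.array(p)+E[:3,3]; s=q[:2]/q[2]; s=s*(1+K['k1']*(s@s))
    return np.array([M[0,0]*s[0]+M[0,2],M[1,1]*s[1]+M[1,2]])
E
python3 - <<'E'
from h import *
a=snap('top','t0.png');b=snap('scene','s0.png')
for c in('top','scene'):
  print(c,np.linalg.inv(np.array(bot.calibration(c)['extrinsics']))[:3,3])
  for t in('box_near','plate','station','hammer','tape','magnet'):
    print(t,[([round(x) for x in r['bbox']],round(r['confidence'],2)) for r in bot.search_frame(c,t)][:6])
print(bot.read_clock(),bot.read_tool_rot())
E
```

```text
top [0.39507974 0.02006489 1.38320416]
box_near [([215, 217, 50, 40], 0.97), ([344, 226, 39, 32], 0.74), ([284, 219, 34, 36], 0.71), ([216, 159, 42, 33], 0.34)]
plate [([277, 153, 51, 48], 0.76)]
station [([217, 141, 176, 126], 0.84)]
hammer [([422, 212, 44, 101], 0.6)]
tape [([183, 270, 30, 31], 0.72)]
magnet [([287, 91, 18, 44], 0.61)]
scene [1.01843394 0.69155025 1.02183934]
box_near [([310, 141, 42, 43], 0.85), ([337, 169, 42, 38], 0.65), ([374, 210, 31, 41], 0.61), ([408, 261, 48, 45], 0.59)]
plate [([282, 196, 60, 46], 0.91)]
station [([255, 173, 131, 117], 0.79)]
hammer [([272, 101, 75, 30], 0.62)]
tape [([428, 226, 36, 25], 0.95), ([269, 156, 36, 38], 0.43)]
magnet [([246, 233, 33, 31], 0.81), ([340, 171, 38, 36], 0.52)]
0.7 [2.98603534e-05 2.17627316e-01 9.76031941e-01 3.74729074e-05]
```

View pics/t0.png

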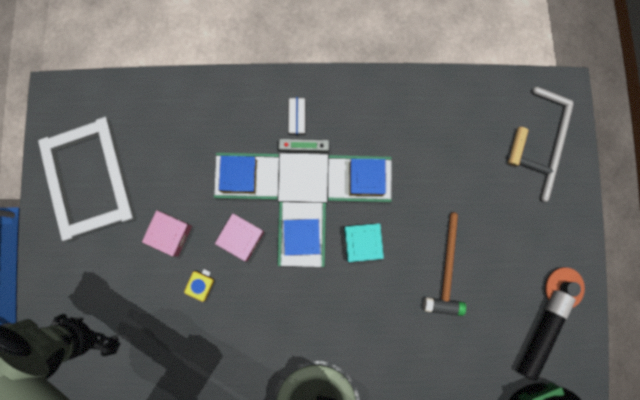

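View pics/s0.png

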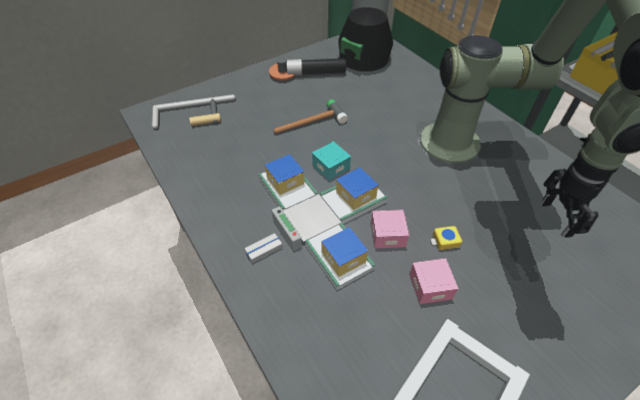

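Candidates in the top image: blue lids at left (238,174), right (368,176) and near (302,237), all on the white lanes. The pink boxes at (166,233) and (239,238) and the turquoise one at (364,243) are decoys. I choose the blue-lidded boxes. Next I fit the station pose and lid centres and check them in a crop.

```bash
cat > meas.py <<'E'
from h import *
from scipy.optimize import minimize
Z=0.022; S=4
def quad(x0,x1,y0,y1): return [(x0,y0),(x1,y0),(x1,y1),(x0,y1)]
parts=[quad(-.066,.066,-.066,.066),quad(-.241,-.069,-.054,.054),quad(-.054,.054,.069,.241),quad(-.054,.054,-.241,-.069)]
def T(p,q):
    c,s=np.cos(p[2]),np.sin(p[2]); return np.array([p[0]+c*q[0]-s*q[1],p[1]+s*q[0]+c*q[1]])
def lids(im,z=.082):
    hsv=cv2.cvtColor(im,cv2.COLOR_RGB2HSV); m=cv2.inRange(hsv,(105,150,70),(125,255,255))
    out=[]
    for c in cv2.findContours(m,cv2.RETR_EXTERNAL,cv2.CHAIN_APPROX_NONE)[0]:
        if cv2.contourArea(c)>500:
            w=np.array([px2w('top',q[0],z)[:2] for q in c],np.float32)
            (cx,cy),sz,a=cv2.minAreaRect(w)
            if .07<min(sz) and max(sz)<.12: out.append((cx,cy,*sz,a))
    return out
def station(im):
    hsv=cv2.cvtColor(im,cv2.COLOR_RGB2HSV)
    m=((hsv[...,2]>140)&(hsv[...,1]<60)).astype(np.uint8); blue=cv2.inRange(hsv,(105,100,50),(125,255,255))>0
    x0,y0,x1,y1=205,130,405,280
    big=cv2.resize(m*1.0,None,fx=S,fy=S)[y0*S:y1*S,x0*S:x1*S]
    ign=cv2.resize(cv2.dilate(blue.astype(np.uint8),np.ones((13,13)))*1.0,None,fx=S,fy=S)[y0*S:y1*S,x0*S:x1*S]>.5
    def cost(p):
        g=np.zeros(big.shape,np.uint8)
        for q in parts:
            pts=np.array([(w2px('top',[*T(p,a),Z])-(x0,y0)+.5)*S for a in q])
            cv2.fillPoly(g,[np.round(pts*16).astype(np.int32)],1,shift=4)
        return np.abs(g-big)[~ign].sum()/1e4
    p0=[*px2w('top',(302.5,177),Z)[:2],0.]
    r=minimize(cost,p0,method='Nelder-Mead',options=dict(initial_simplex=np.array([p0]+[np.add(p0,d) for d in([.01,0,0],[0,.01,0],[0,0,.05])])))
    return r.x,r.fun
E
python3 - <<'E'
from meas import *
im=cv2.imread('pics/t0.png')[:,:,::-1].copy()
p,f=station(im); print(p,f)
c,s=np.cos(p[2]),np.sin(p[2])
L=lids(im); v=cv2.resize(im,None,fx=4,fy=4,interpolation=cv2.INTER_CUBIC)
for l in L:
    d=np.array(l[:2])-p[:2]; print(np.round(l,3),'station',np.round([c*d[0]+s*d[1],-s*d[0]+c*d[1]],4))
    cv2.circle(v,tuple(int(x*4+2) for x in w2px('top',[l[0],l[1],.082])),4,(255,0,0),-1)
for q in parts: cv2.polylines(v,[np.array([w2px('top',[*T(p,a),Z])*4+2 for a in q]).astype(np.int32)],True,(255,0,255),1)
cv2.imwrite('pics/c0.png',v[130*4:280*4,205*4:405*4,::-1])
E
```

```text
[ 0.61375531  0.03091064 -0.01850394] 2.900746875
[0.448 0.035 0.084 0.085 1.593] station [-0.1655  0.0012]
[ 6.0600e-01 -1.4000e-01  8.7000e-02  8.8000e-02  8.9262e+01] station [-0.0049 -0.1715]
[6.1700e-01 2.0200e-01 8.7000e-02 9.0000e-02 8.9083e+01] station [-0.0002  0.1712]
```

View pics/c0.png

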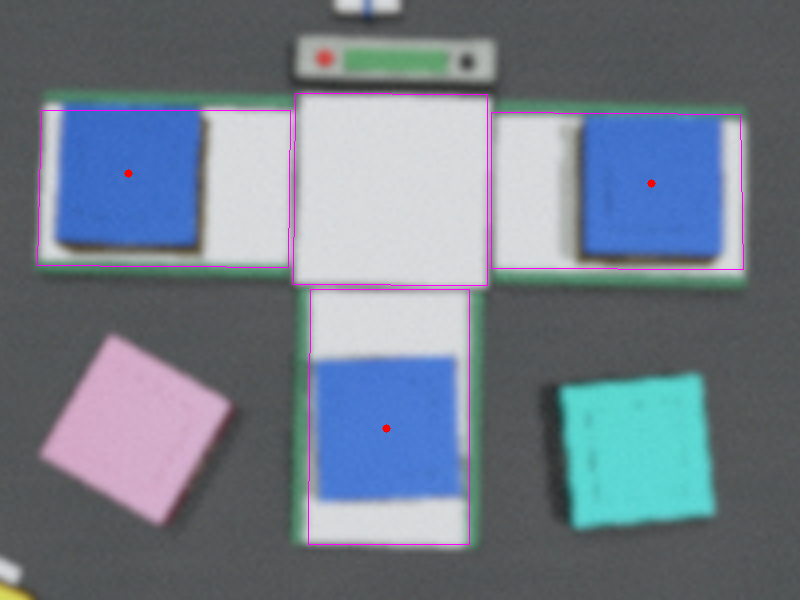

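The crop shows the station fit (centre 0.614, 0.031, yaw −0.02) sitting on the plate outline. All three blue lids lie on their lanes at about 165–171 mm, as described, and the decoys are off the lanes. Next I feel the left box.

```bash
cat >> h.py <<'E'
P=np.array([0.61375,0.0309]);YAW=-0.0185
DIR=dict(near=0.,left=-np.pi/2,right=np.pi/2)   # push heading in station frame
def pt(lane,d,z,lat=0):
    a=DIR[lane]+YAW; u=np.array([np.cos(a),np.sin(a)]); n=np.array([-u[1],u[0]])
    return [*(P-d*u+lat*n),z]
def quat(lane):
    a=DIR[lane]+YAW; best=None; q0=np.array(bot.read_joint_positions())
    for k in(0,np.pi):
        psi=a+k; q=[0,np.cos(psi/2),np.sin(psi/2),0]
        j=bot.solve_ik(pt(lane,.265,.13),q)
        if j is not None:
            c=np.abs(np.array(j)-q0).max()
            if best is None or c<best[0]: best=(c,q)
    return best[1]
def feel(lane,lat=0):
    q=quat(lane)
    bot.move_pose(pt(lane,.265,.15,lat),q)
    bot.move_linear(pt(lane,.265,.034,lat),speed=.12)
    f0=np.array(bot.read_ft_force())
    hit=bot.move_linear(pt(lane,.212,.034,lat),speed=.025,until_force=2.5)
    p=np.array(bot.read_position());f=np.array(bot.read_ft_force())
    print(lane,hit,'d',np.hypot(*(p[:2]-P)).round(4),'f0',f0.round(2),'f',f.round(2),'t',bot.read_clock())
E
python3 - <<'E'
from h import *
bot.set_gripper(0.5)
feel('left'); bot.camera('top')
from meas import *
for l in lids(bot.camera('top')): print(np.round(l,4))
E
```

```text
left False d 0.212 f0 [ 1.2  -0.25  0.05] f [ 0.38  0.17 -0.46] t 6.2
[0.4484 0.0351 0.0844 0.0848 1.5926]
[ 6.0470e-01 -1.4060e-01  8.7000e-02  9.0100e-02  8.8584e+01]
[6.17800e-01 1.86600e-01 9.14000e-02 8.76000e-02 8.91198e+01]
```

The left box slid 15 mm without reaching 2.5 N, so it is light. Next the near box.

```bash
python3 - <<'E'
from h import *
bot.move_linear(pt('left',.265,.034),speed=.15); bot.move_linear(pt('left',.265,.15),speed=.2)
feel('near'); 
from meas import *
for l in lids(bot.camera('top')): print(np.round(l,4))
E
```

```text
near True d 0.2248 f0 [ 0.7  -0.21  0.45] f [-0.11  0.48  0.69] t 11.525
[ 6.05700e-01 -1.40300e-01  8.71000e-02  8.77000e-02  8.92644e+01]
[6.17800e-01 1.84300e-01 8.70000e-02 8.76000e-02 8.92065e+01]
```

It stopped right at contact, which is ambiguous, so I push on with a higher threshold.

```bash
python3 - <<'E'
from h import *
for d in (.222,.219,.216,.213,.210):
    hit=bot.move_linear(pt('near',d,.034),speed=.02,until_force=4.5)
    F=np.mean([bot.read_ft_force() for _ in range(5)],0); p=bot.read_position()
    print(d,hit,np.round(P[0]-p[0],4),F.round(2),bot.read_clock())
    if hit: break
E
```

```text
0.222 False 0.223 [-3.19  2.47 -0.88] 11.8917
0.219 False 0.2197 [-3.15  0.53 -1.29] 12.1917
0.216 False 0.2163 [-4.92 -0.14 -1.91] 12.4917
0.213 False 0.2129 [-3.48 -0.13 -1.25] 12.7917
0.21 True 0.2121 [0.56 0.18 0.18] 13.0
```

```bash
python3 - <<'E'
from h import *
for d in (.207,.202,.197,.192,.187):
    hit=bot.move_linear(pt('near',d,.034),speed=.03)
    F=np.mean([bot.read_ft_force() for _ in range(5)],0)
    print(d,F.round(2),bot.read_clock())
from meas import *
for l in lids(snap('top','t1.png')): print(np.round(l,4))
E
```

```text
0.207 [-2.15 -0.12  0.27] 13.425
0.202 [-3.2   0.26 -1.88] 13.7417
0.197 [-3.32  0.5  -1.5 ] 14.0583
0.192 [-3.41 -0.25 -0.71] 14.375
0.187 [-2.58  0.75 -1.27] 14.6917
[ 6.04800e-01 -1.39200e-01  8.46000e-02  9.00000e-02  8.81228e+01]
[6.17800e-01 1.84300e-01 8.70000e-02 8.76000e-02 8.92065e+01]
```

View pics/t1.png

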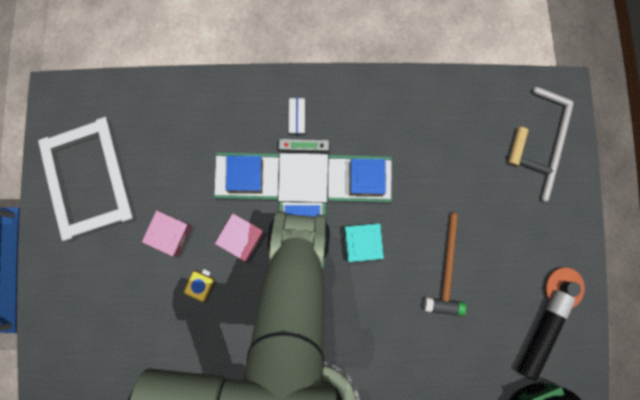

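The near box takes a steady 3–4 N, so it is probably the full one. There is time to check the right box as well.

```bash
python3 - <<'E'
from h import *
bot.move_linear(pt('near',.215,.034),speed=.15); bot.move_linear(pt('near',.215,.15),speed=.2)
q=quat('right'); bot.move_pose(pt('right',.265,.15),q); bot.move_linear(pt('right',.265,.034),speed=.12)
F0=np.mean([bot.read_ft_force() for _ in range(5)],0); bot.move_linear(pt('right',.23,.034),speed=.06)
for d in (.225,.22,.215,.21):
    bot.move_linear(pt('right',d,.034),speed=.03)
    print(d,(np.mean([bot.read_ft_force() for _ in range(5)],0)-F0).round(2),bot.read_clock())
bot.move_linear(pt('right',.265,.034),speed=.15); bot.move_linear(pt('right',.265,.15),speed=.2)
from meas import *
for l in lids(bot.camera('top')): print(np.round(l,4))
E
```

```text
0.225 [ 0.23 -0.64 -0.11] 19.6833
0.22 [ 0.19 -0.24  0.39] 20.0
0.215 [ 0.38 -0.78 -0.5 ] 20.3167
0.21 [-0.02 -0.21  0.16] 20.6333
[4.8480e-01 3.2600e-02 8.2900e-02 8.5400e-02 8.9193e+01]
[ 6.06000e-01 -1.15800e-01  8.45000e-02  8.84000e-02  8.87554e+01]
[6.17800e-01 1.84500e-01 8.73000e-02 8.76000e-02 8.92105e+01]
```

The right box is light too, so the near box is the full one. I push it onto the plate.

```bash
python3 - <<'E'
from h import *
from meas import lids
q=quat('near'); bot.move_pose(pt('near',.215,.15),q); bot.move_linear(pt('near',.215,.034),speed=.12)
bot.move_linear(pt('near',.085,.034),speed=.06)
bot.move_linear(pt('near',.056,.034),speed=.03)
print(bot.read_ft_force(),bot.read_position())
bot.move_linear(pt('near',.12,.034),speed=.12); bot.move_linear(pt('near',.16,.17),speed=.2)
bot.move_pose(pt('near',.265,.2),q)
for l in lids(snap('top','t2.png'),.0765): print(np.round(l,4))
im=snap('scene','s2.png'); cv2.imwrite('pics/s2c.png',cv2.resize(im[120:300,230:470,::-1],None,fx=3,fy=3))
print(bot.read_clock())
E
```

```text
[ 0.12808961  0.21713549 -0.28097369] [0.55924055 0.03185828 0.03462659]
[ 6.06900e-01 -1.16400e-01  8.49000e-02  8.87000e-02  8.87537e+01]
[6.12600e-01 3.11000e-02 8.43000e-02 8.51000e-02 8.92516e+01]
[6.18700e-01 1.85000e-01 8.73000e-02 8.80000e-02 8.92071e+01]
29.925
```

View pics/t2.png

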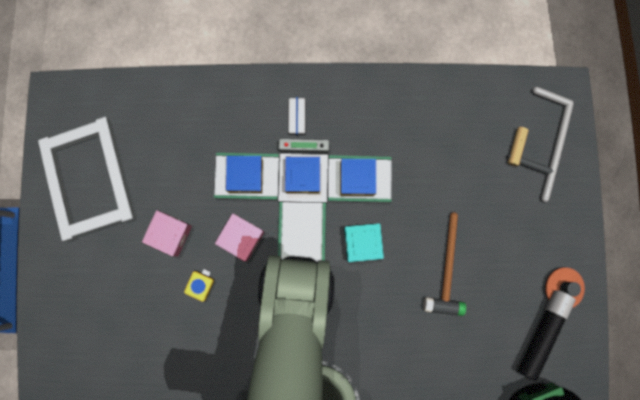

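View pics/s2c.png

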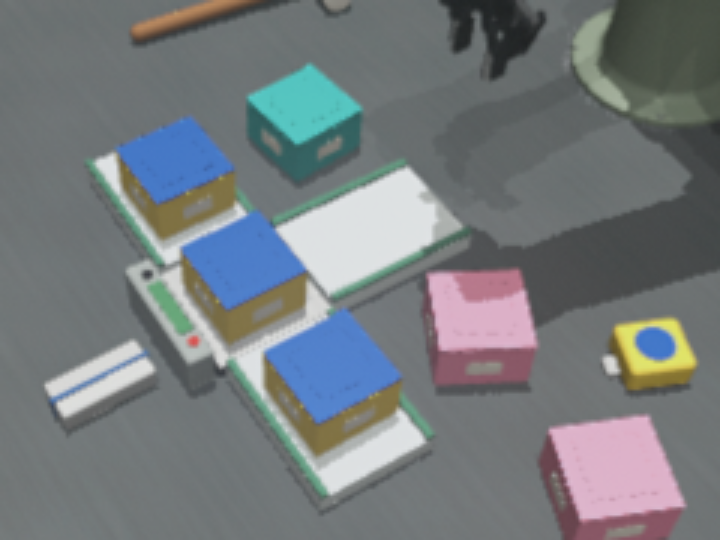

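The box sits about 1 mm from the plate's centre at (302,174) in the top image, upright and sunk. The two light boxes, at (244,174) and (358,177), are off the plate, and the bystanders have not moved.

```bash
python3 -c "
from cell import bot
print(bot.close_job())"
```

```text
the job is handed in; nothing more can be done
None
```

The near box was the full one; I slid it to about 1 mm from the plate's centre by camera, left the two light boxes on their lanes, and handed the job in just after 30 s (limit 58 s); no verdict came back, and I judged the plate's sinking only from the picture.

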